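# Open the descaler bottle's push-and-turn safety cap

## Task

The kettle wants descaling: open the white descaler bottle that stands clamped in its holder. Press its red safety cap down against the spring, keep it down while you turn it counter-clockwise (seen from above) by about a quarter turn to free it, then lift it off and finish while holding it in the gripper, level and still, about 6 cm straight above where it sat. Leave everything else on the table where it stands.

Things in the scene. Friction and masses are not known exactly. Their poses are not given: they have to be found in the camera images.
- cap_center (a point): centre (half-way up) of the red round ribbed safety cap, 52 mm in diameter, 30 mm tall, about 30 g, open below, white dot and pointer on top. z up; its x axis starts along the bottle's x axis. It starts locked, its underside 7 mm above the bottle's shoulder, and can be pressed down that far; a spring under it pushes up with 4 N at rest, 8 N when fully down.
- seat (a point): fixed point on the bottle's upright axis where the locked cap's centre sits, 152 mm above the table; z up. The bottle's shoulder (55 mm across, widening downwards) is 22 mm below it. With the cap off, the neck's grey spring-loaded seal, 19 mm across, rises 14 mm above this point, so the cap is clear of it once its centre is 29 mm above this point.
- descaler: white square bottle, 83 x 77 mm, 130 mm high to its shoulder, clamped in a fixed aluminium holder with a dark base plate 124 x 124 mm; it cannot move. Origin at the middle of the base plate's underside, on the table; z up along the bottle's axis; blue label on the -x side.
- kettle: steel and black kettle, 151 x 219 x 227 mm, fixed, at the back left; origin under its centre. Not part of the work.
- canister: dark red tea canister, 107 mm across, 165 mm tall, at the back; origin under its centre. Leave alone.
- mug_3: pink mug, 77 x 114 x 98 mm, at the back; origin under its centre. Leave alone.
- tea_box: pale green tea carton, 71 x 126 x 76 mm, at the back right; origin under its centre. Leave alone.
- honey_jar: glass jar with a grey lid, 71 mm across, 110 mm tall, at the right; origin under its centre. Leave alone.
- tin: food tin, 75 mm across, 58 mm tall, at the right; origin under its centre. Leave alone.
- cap: the same cap, origin at the centre of its underside. Pressed down 4 mm or more it turns freely counter-clockwise seen from above; it comes free between 50 and 125 degrees of turn (aim at 75 to 90) and then lifts straight off. Clockwise it is blocked after a few degrees. Once free, the spring raises it about 3 mm.
Things that resemble listed ones, but are neither listed nor needed, are in the scene too. Of the things shaped like the cap, the red one is meant.

How it is judged:
By the outcome, as a careful person would: the job done as asked, in the order asked, and still so for the second after the job is handed in, while the arm keeps its last pose, push and grip.
It also fails if it takes over 38 s, if anything falls off the work surface, if the arm or the gripper's body presses on something with over 40 N, if the wrist force passes 120 N, or if a joint passes its speed limit or range.

## Robot

A 7-joint arm with a two-finger parallel gripper is mounted at the origin on a cart in front of the work surface, level with it; the furniture and walls round the work are solid. World frame = base frame: x ahead of the robot, y to its left, z up, the work surface at z = 0. Lengths are in mm, angles in rad, forces in N, time in s.
With the tool pointing down it reaches from about 425 to 950 mm from the base axis. Payload 4.7 kg.
Tool frame: the origin (TCP) lies at the very end of the fingers, on their centre line; the grasp point (between the pads) lies 19 mm behind it; z points along the fingers, y is the line along which they close (so a half turn about z gives the same grasp; the last joint's range is limited). The gripper opens to 87 mm and grips with 3 to 60 N. Pads are 19 mm wide; open, the fingers measure 117 mm over their backs; the gripper's body (75 mm by 190 mm) begins 51 mm behind the grasp point.
Start: joints at [1.22, 0.469, -0.049, 1.532, 0.024, 1.141, -0.082], TCP at [213.533, -640.354, 222.573] pointing down, gripper open.
Joint ranges: [-2.59, 2.59], [-0.33, 1.99], [-1.39, 1.29], [0.1, 2.45], [-1.04, 4.18], [0.21, 1.99], [-2.66, 2.66]. Speed limits (rad/s): [2.57, 2.57, 3.14, 3.14, 3.14, 3.14, 3.14].

## Interface

Orientations are given as a unit quaternion [w, x, y, z].
In Python, from plant import ctrl gives the robot as it stands.
- The arm moves only by the shell command python3 -m pendant 'ROWS' [FORCE]. ROWS is JSON, a list of rows, each a list of 7 numbers: the shift along the world's x, y, z in units of 0.08 m (1.0 is 0.08 m), then the turn, a rotation vector about the world's x, y, z in units of pi/4 rad (1.0 is pi/4 rad), then the opening in per cent of the stroke, from 0 (shut) to 100 (fully open). A call has exactly 10 rows; each row is the pose to reach, as a shift and turn from the pose commanded when the call began; what a row does not reach only later rows make up. A row lasts 1/12 s, in which the tool goes at most 41.7 mm and 7.16 degrees, less where a joint would pass 70% of its speed; a pose out of reach is approached as far as the arm can. A call with a number of a shift or a turn outside -1 to 1 is refused whole. A call with a gripper value outside its range is refused whole. The fingers move at their own pace and stop on an object; FORCE is the grip in N (left out, the last holds). Time passes only in rows, so rows that repeat a pose let the fingers close, or fill a call up. It gives the time, the measured TCP pose, the force, the opening and the grip force at its end, in the units of the state.
- ctrl.get_state(): the state, without advancing time (a new reading comes with each control period).
- ctrl.get_image(name): name is "scene" or "top"; returns the picture (384x512x3 uint8, blue, green, red); there is no depth.
- ctrl.camera_params(name): a dict with "camera_matrix" (3x3 intrinsics, pixels), "R" (3x3) and "t" (3): a world point X has camera coordinates R X + t. Camera axes: x right, y down, z forward; pixel columns grow to the right and rows downward; lengths in mm; the calibration is good to about 2 mm. A picture is of the moment at which its call begins. camera_params takes no time and is no camera call.
- ctrl.close_job(): hands the job in; it is judged then, once.
Trained networks look in the newest picture that a camera, given by its name, has taken for a name from the list of things; names that differ only in an ending like _2 or _b are one class to them, and where a whole thing is asked for, a point or a joint stands for the part that bears it (a point fixed in the world has none). Each returns a list of dicts, best first, with "score" (0 to 1); they miss things now and then, are a little off and sometimes report something else, mostly with a low value. They report only what shows in the picture. A call takes as long as a camera call. They do not tell look-alikes from the thing itself.
- ctrl.cut_out(name, camera): "pixels" (384x512 bool, what is visible of it) and "bbox" ([left, top, right, bottom] in pixels, round what is visible of it).
The state is a dict: "time_s": time; "q": joint angles; "joint_velocities": joint speeds; "joint_torque": joint torques, N m; "tcp_pos": TCP position; "eef_rot": TCP orientation; "force": force on the tool from outside, world axes, zero at the start; "moment": the same for the moment, N m; "width": finger opening in mm; "grasp_force": force on a finger pad.
Only numpy, scipy, OpenCV 4.12 (cv2) and the standard library are available. Lean on these libraries where they do the work, as an engineer would, in place of code of your own. Each camera call takes 0.05 s, during which the arm holds its last target. There are 200 camera calls.

## Working session

There is one attempt and no reset: what is moved stays moved. The work goes in short steps, Python scripts to look and compute and a shell command to move; the robot and the scene stay as the last step left them, time stands still between calls to the robot, and variables do not carry over. Pictures are saved under pics/ and viewed, at most 10 in all, crops included, and the job is handed in when it is done.

```bash
ls; mkdir -p pics; python3 - <<'E'
from plant import ctrl
import cv2,numpy as np
s=ctrl.get_state();print(s)
for n in("scene","top"):
    im=ctrl.get_image(n);cv2.imwrite(f"pics/{n}0.png",im)
    p=ctrl.camera_params(n);R,t=np.array(p["R"]),np.array(p["t"]);print(n,(-R.T@t).round(),R.round(2).tolist(),np.array(p["camera_matrix"]).round().tolist())
    for k in("cap","descaler"):
        for d in ctrl.cut_out(k,n):
            ys,xs=np.nonzero(d["pixels"]);print(n,k,round(d["score"],2),d["bbox"],xs.mean(),ys.mean(),im[d["pixels"]].mean(0))
E
```

```text
pics
{'time_s': 0.0, 'q': array([ 1.22010477,  0.46942102, -0.04860305,  1.53367918,  0.02410299,
        1.14098783, -0.08229431]), 'joint_velocities': array([ 8.85144906e-04, -8.57824312e-04, -7.80595768e-05,  1.42454190e-04,
        5.75400010e-04, -4.11313092e-04,  1.08685942e-03]), 'joint_torque': array([ 4.69654890e-05, -5.07972765e+01, -8.09823791e-02, -2.36153555e+01,
       -6.14128634e-02,  3.79567256e-02,  1.70487774e-04]), 'tcp_pos': array([ 213.30700317, -639.78696916,  221.51946182]), 'eef_rot': array([-9.36359439e-04,  9.87080081e-01,  1.60224850e-01, -1.86722689e-04]), 'force': array([ 0.56118567, -0.49408756,  0.02744512]), 'moment': array([-0.04219329, -0.00392978,  0.0117766 ]), 'grasp_force': 0.0, 'width': 86.93233732969084}
scene [-333.  490.  918.] [[-0.53, -0.85, 0.0], [-0.53, 0.33, -0.78], [0.66, -0.42, -0.62]] [[444.0, 0.0, 241.0], [0.0, 444.0, 189.0], [0.0, 0.0, 1.0]]
scene cap 0.88 [246.5, 172.6, 268.4, 187.5] 256.93910256410254 178.10897435897436 [ 50.66346154  56.03525641 181.31089744]
scene cap 0.6 [326.9, 215.7, 346.2, 235.0] 337.07744107744105 224.06734006734007 [126.21548822  62.52525253 114.13131313]
scene descaler 0.76 [230.3, 183.5, 282.7, 237.6] 255.5619495008808 209.44039929536112 [112.05754551 117.95008808 122.44274809]
top [ 462.  -31. 1445.] [[-0.03, -1.0, 0.0], [-1.0, 0.03, -0.04], [0.04, -0.0, -1.0]] [[451.0, 0.0, 250.0], [0.0, 451.0, 187.0], [0.0, 0.0, 1.0]]
top cap 0.73 [321.5, 234.3, 340.1, 253.7] 328.8382352941176 243.27941176470588 [203.32843137 123.18137255 183.52941176]
top descaler 0.75 [250.3, 170.6, 291.8, 211.0] 269.13378492802707 192.77900084674005 [135.9534293  147.88907705 161.63336156]
```

```bash
python3 - <<'E'
import cv2,numpy as np
a=cv2.imread("pics/scene0.png");b=cv2.imread("pics/top0.png")
cv2.imwrite("pics/both.png",cv2.resize(np.hstack([a,b]),(800,300),interpolation=cv2.INTER_AREA))
c=cv2.resize(a[150:250,200:360],(800,500),interpolation=cv2.INTER_CUBIC);cv2.imwrite("pics/cs.png",c)
c=cv2.resize(b[150:260,220:360],(763,600),interpolation=cv2.INTER_CUBIC);cv2.imwrite("pics/ct.png",c)
E
```

```text
(no output)
```

View pics/both.png

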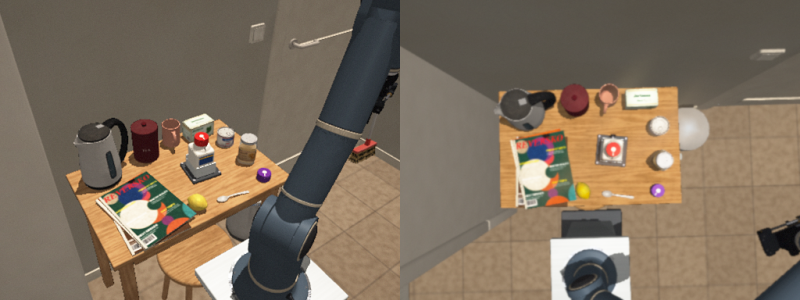

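View pics/cs.png

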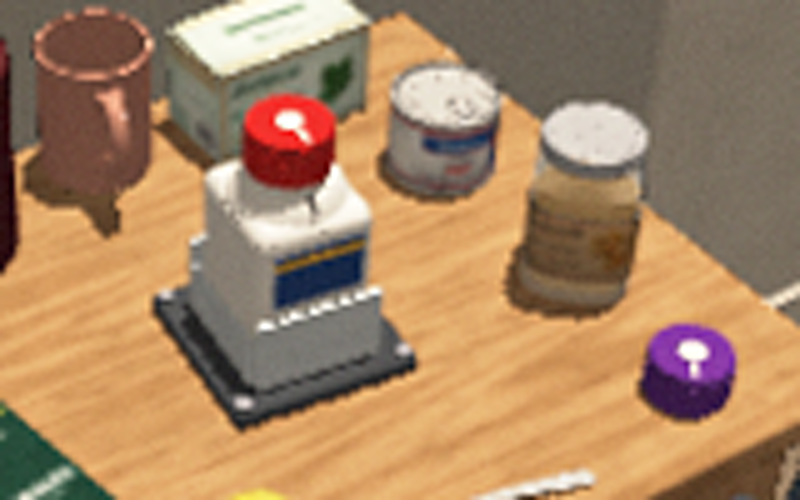

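View pics/ct.png

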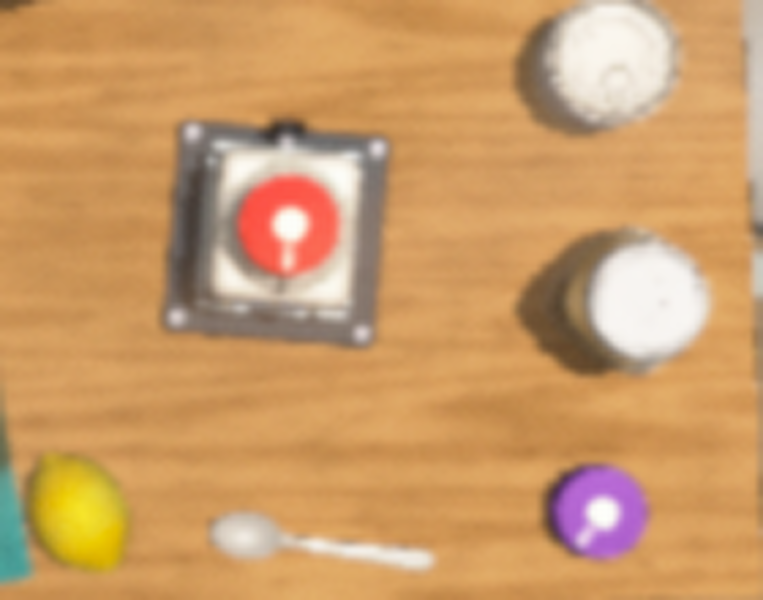

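The two things shaped like the cap are a red one on the bottle (scene 257,178; top 273,191) and a loose purple one (scene 337,224; top 329,243). The red one fits the description: it is red, sits on the white bottle, and the crops confirm it. The start pose also shows the tool well to the right of the table.

```bash
cat > h.py <<'E'
from plant import ctrl
import cv2,numpy as np
def P(n):
    p=ctrl.camera_params(n);R,t,K=[np.array(p[k]) for k in("R","t","camera_matrix")]
    return K@np.c_[R,t]
def tri(a,b):
    X=cv2.triangulatePoints(P("scene"),P("top"),np.float64(a),np.float64(b))[:,0];return X[:3]/X[3]
def proj(n,X):
    q=P(n)@np.r_[X,1];return q[:2]/q[2]
def onplane(n,uv,z):
    M=P(n);H=np.c_[M[:,0],M[:,1],M[:,2]*z+M[:,3]];q=np.linalg.solve(H,[*uv,1]);return q[:2]/q[2]
E
python3 - <<'E'
from h import *
c={}
for n,(l,t,r,b) in dict(scene=(240,160,275,192),top=(255,175,290,207)).items():
    im=cv2.imread(f"pics/{n}0.png").astype(int)[t:b,l:r]
    red=((im[...,2]>120)&(im[...,1]<110)&(im[...,0]<110)).astype(np.uint8)
    red=cv2.morphologyEx(red,cv2.MORPH_OPEN,np.ones((3,3)))
    pts=cv2.findNonZero(red);h=cv2.convexHull(pts)[:,0]+[l,t]
    w=((im.min(2)>170)&(cv2.fillConvexPoly(np.zeros_like(red),(h-[l,t]).astype(np.int32),1)>0))
    ys,xs=np.nonzero(w);print(n,"bbox",h.min(0),h.max(0),"center",cv2.minEnclosingCircle(h.astype(np.float32)),"white",xs.mean()+l,ys.mean()+t,w.sum())
    if n=="top": 
        cc=cv2.minEnclosingCircle(h.astype(np.float32))[0];print("plane167",onplane("top",cc,167))
d=tri((258,174.2),(273.2,191.1));print("dot",d)
# predicted cap silhouette bbox in scene/top for a candidate centre
a=np.linspace(0,6.28,60)
for cx in [d[:2],onplane("top",cc,167)]:
  for n in("scene","top"):
    q=np.array([proj(n,[cx[0]+26*np.cos(x),cx[1]+26*np.sin(x),z]) for x in a for z in(137,167)]);print(cx,n,q.min(0),q.max(0))
# base plate corners, top view
for u,v in((192,132),(377,148),(177,317),(362,332)): print(onplane("top",(220+u/5.45,150+v/5.45),12))
E
```

```text
scene bbox [249 169] [266 179] center ((257.5, 175.0), 9.013978004455566) white 257.75 174.25 20
top bbox [263 183] [280 199] center ((271.72772216796875, 191.16336059570312), 8.918973922729492) white 272.6764705882353 191.44117647058823 34
plane167 [500.60852439 -94.76094006]
dot [500.92458609 -98.64247291 166.17399609]
[500.92458609 -98.64247291] scene [248.87524528 168.63570859] [267.2808083  187.88710511]
[500.92458609 -98.64247291] top [263.59786222 181.84497867] [282.27871803 200.32067413]
[500.60852439 -94.76094006] scene [247.80926104 169.10586603] [266.22527102 188.39365163]
[500.60852439 -94.76094006] top [262.26194215 181.9939569 ] [280.91169493 200.46674761]
[560.64534196 -51.60894274]
[ 548.3320714  -159.20393061]
[453.12355832 -39.86954393]
[ 441.45645258 -147.1473883 ]
```

```bash
for i in 1 2 3; do python3 -m pendant '[[0.05,0.1,0,0,0,0,100],[0.1,0.2,0,0,0,0,100],[0.15,0.3,0,0,0,0,100],[0.2,0.4,0,0,0,0,100],[0.25,0.5,0,0,0,0,100],[0.3,0.6,0,0,0,0,100],[0.35,0.7,0,0,0,0,100],[0.4,0.8,0,0,0,0,100],[0.45,0.9,0,0,0,0,100],[0.5,1,0,0,0,0,100]]' 40; done
```

```text
time_s: 1.13
tcp_pos: [253.9, -559.5, 222.6]
eef_rot: [0.0, 0.987, 0.16, 0.0]
force: [0.2, 0.1, -0.7]
width: 86.7
grasp_force: 0.0
time_s: 1.97
tcp_pos: [293.9, -479.5, 222.6]
eef_rot: [0.0, 0.987, 0.16, 0.0]
force: [-0.9, 0.0, 0.3]
width: 86.8
grasp_force: 0.0
time_s: 2.8
tcp_pos: [333.9, -399.6, 222.6]
eef_rot: [0.0, 0.987, 0.16, 0.0]
force: [-0.1, -0.1, 0.7]
width: 86.8
grasp_force: 0.0
```

```bash
for i in 1 2 3 4; do python3 -m pendant '[[0.05,0.1,0,0,0,0,100],[0.1,0.2,0,0,0,0,100],[0.15,0.3,0,0,0,0,100],[0.2,0.4,0,0,0,0,100],[0.26,0.5,0,0,0,0,100],[0.31,0.6,0,0,0,0,100],[0.36,0.7,0,0,0,0,100],[0.42,0.8,0,0,0,0,100],[0.47,0.88,0,0,0,0,100],[0.52,0.94,0,0,0,0,100]]' 40; done
python3 - <<'E'
from h import *
s=ctrl.get_state();print(s["tcp_pos"],s["q"])
a=ctrl.get_image("scene");b=ctrl.get_image("top");cv2.imwrite("pics/s1.png",a);cv2.imwrite("pics/t1.png",b)
cv2.imwrite("pics/c1.png",np.hstack([cv2.resize(a[110:220,200:310],(400,400),interpolation=3),cv2.resize(b[140:250,220:330],(400,400),interpolation=3)]))
E
```

```text
time_s: 3.63
tcp_pos: [375.7, -324.2, 222.6]
eef_rot: [0.0, 0.987, 0.161, 0.0]
force: [-0.5, 0.7, 0.2]
width: 87.2
grasp_force: 0.0
time_s: 4.47
tcp_pos: [417.3, -249.0, 222.6]
eef_rot: [0.0, 0.987, 0.161, 0.0]
force: [0.2, 0.2, 0.3]
width: 87.0
grasp_force: 0.0
time_s: 5.3
tcp_pos: [458.8, -173.8, 222.6]
eef_rot: [-0.0, 0.987, 0.161, 0.0]
force: [0.3, -0.6, -0.6]
width: 86.8
grasp_force: 0.0
time_s: 6.13
tcp_pos: [500.4, -98.5, 222.6]
eef_rot: [-0.0, 0.987, 0.161, 0.0]
force: [-0.6, -0.9, 0.3]
width: 86.9
grasp_force: 0.0
[500.39325583 -98.49327145 222.58822102] [ 0.44822986  0.22605932 -0.39279998  1.90144384  0.09994385  1.03291365
 -1.23499838]
```

View pics/c1.png

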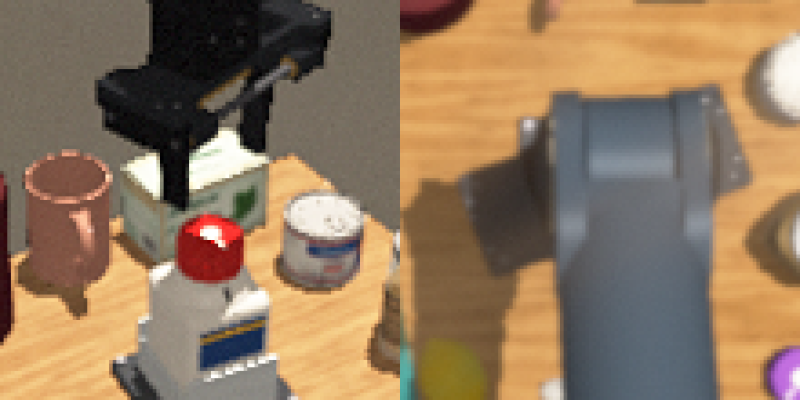

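Both fingers straddle the red cap (scene crop 210,248), with the TCP over it. Next: descend to z ≈ 142.6 and grip.

```bash
python3 -m pendant '[[0,0,-0.12,0,0,0,100],[0,0,-0.24,0,0,0,100],[0,0,-0.36,0,0,0,100],[0,0,-0.48,0,0,0,100],[0,0,-0.6,0,0,0,100],[0,0,-0.72,0,0,0,100],[0,0,-0.82,0,0,0,100],[0,0,-0.92,0,0,0,100],[0,0,-1,0,0,0,100],[0,0,-1,0,0,0,100]]' 40
python3 -m pendant '[[0,0,0,0,0,0,60],[0,0,0,0,0,0,50],[0,0,0,0,0,0,40],[0,0,0,0,0,0,0],[0,0,0,0,0,0,0],[0,0,0,0,0,0,0],[0,0,0,0,0,0,0],[0,0,0,0,0,0,0],[0,0,0,0,0,0,0],[0,0,0,0,0,0,0]]' 40
```

```text
time_s: 7.07
tcp_pos: [499.0, -99.4, 141.1]
eef_rot: [-0.0, 0.987, 0.16, -0.001]
force: [1.0, -1.0, -0.9]
width: 87.1
grasp_force: 0.0
time_s: 7.9
tcp_pos: [500.1, -99.6, 142.8]
eef_rot: [0.0, 0.987, 0.16, 0.0]
force: [0.4, -0.1, 2.3]
width: 51.2
grasp_force: 40.0
```

```bash
python3 -m pendant '[[0,0,-0.01,0,0,0,0],[0,0,-0.02,0,0,0,0],[0,0,-0.03,0,0,0,0],[0,0,-0.04,0,0,0,0],[0,0,-0.05,0,0,0,0],[0,0,-0.06,0,0,0,0],[0,0,-0.07,0,0,0,0],[0,0,-0.08,0,0,0,0],[0,0,-0.08,0,0,0,0],[0,0,-0.08,0,0,0,0]]' 40
```

```text
time_s: 8.73
tcp_pos: [500.1, -99.6, 136.6]
eef_rot: [0.0, 0.987, 0.16, 0.0]
force: [-2.1, 0.6, 6.4]
width: 51.3
grasp_force: 40.0
```

```bash
python3 -m pendant '[[0,0,0,0,0,0.1,0],[0,0,0,0,0,0.2,0],[0,0,0,0,0,0.3,0],[0,0,0,0,0,0.4,0],[0,0,0,0,0,0.5,0],[0,0,0,0,0,0.6,0],[0,0,0,0,0,0.7,0],[0,0,0,0,0,0.8,0],[0,0,0,0,0,0.9,0],[0,0,0,0,0,0.94,0]]' 40
python3 - <<'E'
from h import *
s=ctrl.get_state();print(s["moment"],s["q"])
E
```

```text
time_s: 9.57
tcp_pos: [501.4, -99.6, 137.1]
eef_rot: [0.001, 0.862, 0.507, 0.001]
force: [0.0, -0.1, 6.3]
width: 51.4
grasp_force: 40.0
[-0.12610033 -0.11448795  0.05732718] [ 0.55001362  0.35069354 -0.53212882  1.98697059  0.23227603  0.85931476
 -0.61540694]
```

```bash
python3 -m pendant '[[0,0,0,0,0,0.1,0],[0,0,0,0,0,0.2,0],[0,0,0,0,0,0.3,0],[0,0,0,0,0,0.4,0],[0,0,0,0,0,0.5,0],[0,0,0,0,0,0.6,0],[0,0,0,0,0,0.7,0],[0,0,0,0,0,0.8,0],[0,0,0,0,0,0.9,0],[0,0,0,0,0,0.94,0]]' 40
python3 - <<'E'
from h import *
s=ctrl.get_state();print(s["moment"],s["q"])
a=ctrl.get_image("scene");cv2.imwrite("pics/c2.png",cv2.resize(a[130:230,200:320],(720,600),interpolation=3))
E
```

```text
time_s: 10.4
tcp_pos: [501.7, -100.1, 137.2]
eef_rot: [0.002, 0.621, 0.784, 0.001]
force: [1.3, -1.0, 6.7]
width: 51.4
grasp_force: 40.0
[-0.27851797 -0.28804873 -0.00035703] [ 0.67703547  0.38500534 -0.69475164  1.98002398  0.31763023  0.8810207
  0.04436931]
```

View pics/c2.png

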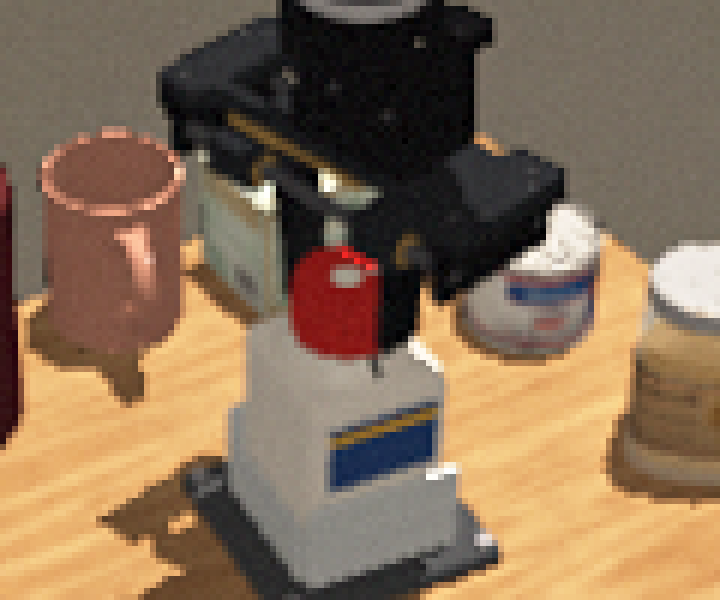

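The cap (crop 335,300) sits down on the shoulder, gripped, and the turn is done. I'll lift a little and check the force.

```bash
python3 -m pendant '[[0,0,0.02,0,0,0,0],[0,0,0.04,0,0,0,0],[0,0,0.06,0,0,0,0],[0,0,0.08,0,0,0,0],[0,0,0.1,0,0,0,0],[0,0,0.12,0,0,0,0],[0,0,0.14,0,0,0,0],[0,0,0.16,0,0,0,0],[0,0,0.18,0,0,0,0],[0,0,0.2,0,0,0,0]]' 40
```

```text
time_s: 11.28
tcp_pos: [501.2, -100.3, 151.8]
eef_rot: [0.001, 0.622, 0.783, 0.001]
force: [6.1, -2.0, -3.5]
width: 51.4
grasp_force: 40.0
```

```bash
python3 -m pendant '[[0,0,0.06,0,0,0,0],[0,0,0.12,0,0,0,0],[0,0,0.2,0,0,0,0],[0,0,0.28,0,0,0,0],[0,0,0.36,0,0,0,0],[0,0,0.44,0,0,0,0],[0,0,0.52,0,0,0,0],[0,0,0.6,0,0,0,0],[0,0,0.64,0,0,0,0],[0,0,0.64,0,0,0,0]]' 40
python3 -m pendant '[[0,0,0,0,0,0,0],[0,0,0,0,0,0,0],[0,0,0,0,0,0,0],[0,0,0,0,0,0,0],[0,0,0,0,0,0,0],[0,0,0,0,0,0,0],[0,0,0,0,0,0,0],[0,0,0,0,0,0,0],[0,0,0,0,0,0,0],[0,0,0,0,0,0,0]]' 40
python3 - <<'E'
from h import *
a=ctrl.get_image("scene");cv2.imwrite("pics/c3.png",cv2.resize(a[110:230,200:320],(600,600),interpolation=3))
s=ctrl.get_state();print(s["tcp_pos"],s["force"])
q=[proj("scene",[500.5+26*np.cos(x),-98+26*np.sin(x),z]) for x in np.linspace(0,6.28,60) for z in(197,227)]
q=(np.array(q)-[200,110])*5;print("expected in crop",q.min(0),q.max(0))
E
```

```text
time_s: 12.12
tcp_pos: [500.5, -99.6, 204.4]
eef_rot: [0.001, 0.622, 0.783, 0.0]
force: [0.2, 0.0, -0.1]
width: 51.4
grasp_force: 40.0
time_s: 12.95
tcp_pos: [499.9, -99.6, 203.4]
eef_rot: [-0.0, 0.622, 0.783, 0.0]
force: [0.4, -0.0, -0.4]
width: 51.1
grasp_force: 40.0
[499.92468579 -99.55896196 203.38518149] [0.0486874  0.29433908 0.54377337]
expected in crop [245.40765072 207.07973583] [340.28412617 304.74700875]
```

View pics/c3.png

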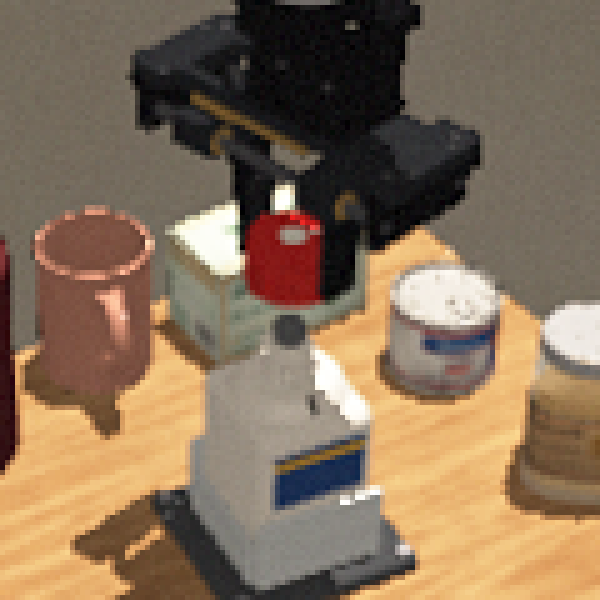

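The cap is off: it spans rows 210–305 and starts at column 245 in the crop, matching the projection for 60 mm above the seat. The grey seal shows at (289,328), and the neighbours stand where they were.

```bash
python3 -c "
from plant import ctrl
print(ctrl.close_job())"
```

```text
the job is handed in; nothing more can be done
None
```

I pressed the red cap down, turned it about 85° counter-clockwise and lifted it off. The gripper now holds it level and still, about 60 mm above its seat, and the job is handed in at about 13 s on the robot's clock.

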